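# Tip culture flasks from the tilt tray into the discard bin

### The job

Set the yellow bin squarely on its blue-edged mark under the lip of the tilt tray and let go of it. Then lift the tray by its blue handle until both culture flasks slide out into the bin, and lower the tray gently all the way back onto its stand without letting it drop, leaving the bin standing on its mark. Do not touch the flasks with the gripper, and leave everything else on the bench where it is.

Things in the scene. Friction and masses are not known exactly. Their poses are not given: they have to be found in the camera images.
- bin_center (a point): Loose yellow open bin, 190 (its x) x 200 (y) x 50 mm high, upright walls and floor 8 mm thick, 0.3 to 0.5 kg. The point is its centre, 25 mm above its underside; z up. Any wall can be pinched from above and the bin dragged or pushed along the bench. It starts beside the stand, its x axis within 0.8 rad of the stand's.
- dock (a point): Centre, on the bench top, of the flat blue-edged white mark (192 x 202 mm) where the bin belongs, under the tray's lip. x is the way the tray tips (away from its handle), z up. The bin stands square on it with its x along this x; its near wall is then 48 mm in under the tray's lip, which is 120 mm up when level (70 mm above the bin), so bring the bin in low, from +x.
- stand: Fixed white stand of the tilt tray: two upright cheeks (at y = -81 and +81 mm, 8 mm thick, x = -149 to +12 mm, 128 mm high). Origin on the bench top right below the hinge axis, z up, x the way the tray tips.
- tray (a joint): Angle of the aluminium tilt tray, rad: 0 = level, resting on the stand; grows as the handle edge is lifted; stop at 0.85. The hinge runs along the stand's y, near the lip. The tray falls back if let go (0.6 kg, about 3 N at the handle). Flasks start to slide at 0.44 to 0.64 rad.
- tray_hinge (a point): Point on the hinge axis, 120 mm over the stand's origin; turns with the tray. x from handle to lip, y along the hinge, z square to the tray floor. In this frame the tray spans x = -145 mm (back wall, 100 mm high) to +70 mm (open lip) and y = -68 to +68 mm; z = 0 is its underside, floor 5 mm thick, side walls up to 39 mm, a low rib along the middle.
- tray_handle (a point): Grip point in the blue handle plate on the tray's free edge: 90 wide (y), 10 mm thick (x). z runs up the plate to its edge, 22 mm above the point. Tray level: point 221 behind, 28 mm above the hinge, and z leans 40 deg from vertical, away from the tray. Grip with fingers along -z, closing along x, tool tilted so: the tall back wall 75 mm off blocks an upright gripper. Turns with the tray.
- flask_a_center (a point): Centre of an empty capped culture flask, pale pink-grey flat body 78 x 50 x 26 mm with a 25 mm orange screw cap, 110 mm long in all, long axis x, cap at +x; 0.04 to 0.08 kg. Starts lying in its half of the tray, cap towards the lip. Not to be touched with the gripper.
- flask_b_center (a point): Centre of an empty capped culture flask, pale pink-grey flat body 78 x 50 x 26 mm with a 25 mm orange screw cap, 110 mm long in all, long axis x, cap at +x; 0.04 to 0.08 kg. Starts lying in its half of the tray, cap towards the lip. Not to be touched with the gripper.
- tip_box: tip box, blue with a clear lid, 120 x 85 x 60 mm. Leave alone; origin at the centre of its underside.
- tube_rack: green rack of capped tubes, 80 x 200 mm, 97 mm high, beyond the stand. Leave alone; origin at the centre of its underside.
- beaker: glass beaker, 90 mm across, 110 mm high. Leave alone; origin at the centre of its underside.
- reagent: amber reagent bottle, 70 mm across, 150 mm high, beyond the bin's place. Leave alone; origin at the centre of its underside.
- timer: flat white bench timer, 75 x 75 x 22 mm. Leave alone; origin at the centre of its underside.
Not all that is in view belongs to the job. Leave any purple or turquoise look-alike of the part that bears flask_b_center alone.

How it is judged:
By the outcome, as a careful person would: the job done as asked, in the order asked, and still so for the second after the job is handed in, with the robot touching nothing.
It also fails if it takes over 67 s, if anything falls off the work surface, if the arm or the gripper's body presses on something with over 40 N, if the wrist force passes 120 N, or if a joint passes its speed limit or range.

### The arm

A 6-joint arm with a two-finger parallel gripper is mounted at the origin on the work surface. World frame = base frame: x ahead of the robot, y to its left, z up, the work surface at z = 0. Lengths are in m, angles in rad, forces in N, time in s.
With the tool pointing down it reaches from about 0.325 to 0.925 m from the base axis. Payload 3.1 kg.
Tool frame: the origin (TCP) lies midway between the tips of the shut fingers; the grasp point (between the pads) lies 19 mm behind it; z points along the fingers, y is the line along which they close (so a half turn about z gives the same grasp; the last joint's range is limited). The gripper opens to 85 mm and grips with 20 to 120 N. Pads are 22 mm wide; open, the fingers measure 114 mm over their backs; the gripper's body (76 mm by 85 mm) begins 54 mm behind the grasp point. The pads swing forward as they close: fully open they stand 13 mm farther back than shut.
Start: joints at [-1.281, 0.217, 1.613, -0, 1.311, -0.112], TCP at [0.244, -0.575, 0.231] pointing down, gripper open.
Joint ranges: [-2.75, 2.75], [-0.78, 2.1], [0.31, 2.55], [-1.13, 4.27], [0.13, 2.63], [-2.58, 2.58]. Speed limits (rad/s): [2.79, 2.79, 3.14, 3.14, 3.14, 3.14].

### API

Orientations are given as a unit quaternion [w, x, y, z].
In Python, from cell import * gives the robot as it stands.
- The arm moves only by the tool apply_moves, never from a script. Its argument "moves" is a list of rows, each a list of 2 entries, a list of its own where there are three numbers: the shift along the world's x, y, z in m, then the turn about the world's z in units of 5 degrees (1.0 is 5 degrees). A call has 1 to 20 rows; each row is the pose to reach, as a shift and turn from the pose commanded when the call began; what a row does not reach only later rows make up. A row lasts 1/8 s, in which the tool goes at most 62.5 mm and 10.7 degrees, less where a joint would pass 70% of its speed; a pose out of reach is approached as far as the arm can. A call with a gripper value outside its range is refused whole. "grip" is the opening in per cent of the stroke, from 0 (shut) to 100 (fully open), set as the call begins (left out, the last holds). The fingers move at their own pace and stop on an object; the grip force is fixed at half the most. Time passes only in rows, so rows that repeat a pose let the fingers close. It gives the time, the measured TCP pose, the force, the opening and the grip force at its end, in the units of the state.
- observe(): the state, without advancing time (a new reading comes with each control period).
- grab_frame(name): name is "scene" or "top"; returns the picture (400x640x3 uint8, red, green, blue); there is no depth.
- camera_info(name): a dict with "mtx" (3x3 intrinsics, pixels), "k1" (the pictures are not rectified: a ray, as slopes to the right and down, at radius r is drawn at 1 + k1 r^2 times it, then the intrinsics apply), "world_to_cam" (4x4, takes a point from world to camera coordinates). Camera axes: x right, y up, looking along -z (the intrinsics and any distortion apply to the point x, -y, -z); pixel columns grow to the right and rows downward; lengths in m; the calibration is good to about 2 mm. A picture is of the moment at which its call begins. camera_info takes no time and is no camera call.
- hand_in(): hands the job in; it is judged then, once.
The state is a dict: "time_s": time; "joints": joint angles; "qd": joint speeds; "effort": joint torques, N m; "eef_pos": TCP position; "tcp_rot": TCP orientation; "wrist_force": force on the tool from outside, world axes, zero at the start; "torque": the same for the moment, N m; "gripper_width": finger opening in m; "grip_force": force on a finger pad.
Only numpy, scipy, OpenCV 4.12 (cv2) and the standard library are available. Lean on these libraries where they do the work, as an engineer would, in place of code of your own. Each camera call takes 0.05 s, during which the arm holds its last target. There are 200 camera calls.

## Working session

There is one attempt and no reset: what is moved stays moved. The work goes in short steps, Python scripts to look and compute and a tool call to move; the robot and the scene stay as the last step left them, time stands still between calls to the robot, and variables do not carry over. Pictures are saved under pics/ and viewed, at most 10 in all, crops included, and the job is handed in when it is done.

Besides the shell and the picture viewer there is one more tool, called after "Call:" as name(argument=value, ...) on one line, values as JSON. apply_moves: Moves the arm, as the interface text tells. Its arguments: {"type":"object","properties":{"moves":{"type":"array"},"grip":{"type":"number"}},"required":["moves"]}

```bash
mkdir -p pics; ls
python3 - <<'E'
from cell import *
import cv2
for n in("scene","top"):
    im=grab_frame(n); cv2.imwrite(f"pics/{n}0.png",im[:,:,::-1]); i=camera_info(n); print(n,i)
print(observe())
E
```

```text
pics
scene {'mtx': array([[424.04714676,   0.        , 322.80259636],
       [  0.        , 424.04714676, 204.33332685],
       [  0.        ,   0.        ,   1.        ]]), 'k1': -0.026550798535260454, 'world_to_cam': array([[ 0.89462478,  0.44681531,  0.00160849, -0.46321476],
       [-0.38359953,  0.76619661,  0.51555228,  0.25285717],
       [ 0.22912423, -0.46184286,  0.85685662, -1.60566906],
       [ 0.        ,  0.        ,  0.        ,  1.        ]])}
top {'mtx': array([[374.3057162 ,   0.        , 314.60518506],
       [  0.        , 374.3057162 , 205.10140733],
       [  0.        ,   0.        ,   1.        ]]), 'k1': 0.00020333853914736918, 'world_to_cam': array([[-0.02988589, -0.99941191, -0.01681259, -0.06774782],
       [ 0.99576671, -0.03123115,  0.08644806, -0.59247729],
       [-0.0869223 , -0.01415784,  0.99611449, -1.0910801 ],
       [ 0.        ,  0.        ,  0.        ,  1.        ]])}
{'time_s': 0.1, 'joints': array([-1.28120191e+00,  2.17688609e-01,  1.61480278e+00,  3.79472271e-06,
        1.31126920e+00, -1.12197601e-01]), 'qd': array([-0.00036126, -0.00155717, -0.00257244,  0.00097236, -0.00039199,
       -0.00010898]), 'effort': array([-1.28633324e-03, -3.98081911e+01, -3.04970384e+01, -1.73629405e-04,
        4.27973209e-03, -4.76342677e-06]), 'eef_pos': array([ 0.24422885, -0.57450605,  0.2300775 ]), 'tcp_rot': array([-1.07986742e-03,  9.79887697e-01,  1.99546803e-01, -9.41939733e-05]), 'wrist_force': array([-0.04140792,  0.60520459,  0.05287855]), 'torque': array([ 0.02569341, -0.02091424, -0.05588699]), 'grip_force': 0.0, 'gripper_width': 0.08560578642364504}
```

View pics/scene0.png

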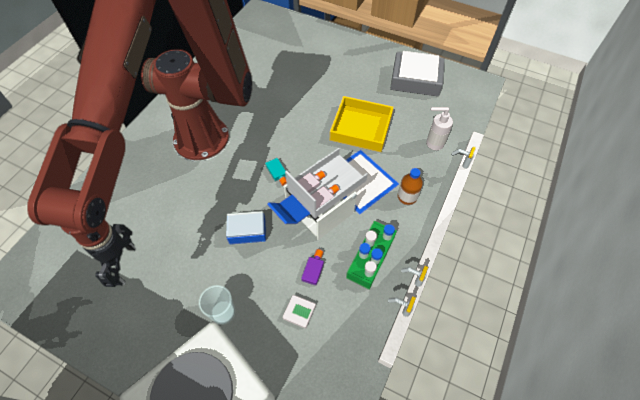

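View pics/top0.png

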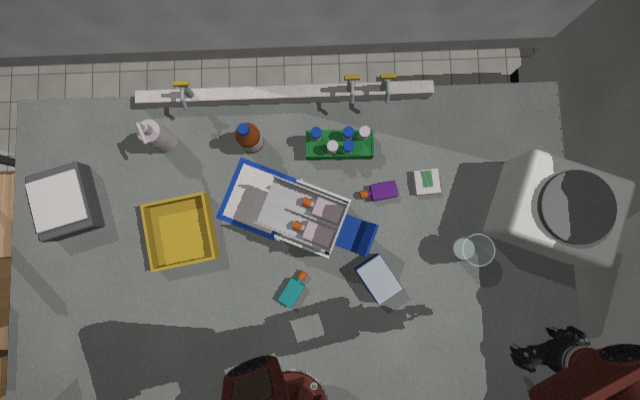

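The scene view shows the yellow bin at (362,122), the tray with its handle at (290,210) and the dock at (375,180). In the top view the bin is at (180,232), the visible end of the dock runs from (242,160) to (218,216), and the handle is at (357,235). The tip box is near the handle at (378,278), and the reagent bottle is at (248,135).

```bash
cat > h.py <<'E'
import numpy as np, cv2
from cell import *
def ray(cam,uv,z):
    i=camera_info(cam); k=i["mtx"]; W=np.array(i["world_to_cam"])
    d=cv2.undistortPoints(np.float64(uv).reshape(-1,1,2),k,np.array([i["k1"],0,0,0.]))[:,0]
    c=np.c_[d[:,0],-d[:,1],-np.ones(len(d))]; R=W[:3,:3]
    o=-R.T@W[:3,3]; w=c@R
    return o+w*((np.atleast_1d(z)-o[2])/w[:,2])[:,None]
def proj(cam,P):
    i=camera_info(cam); W=np.array(i["world_to_cam"]); p=np.atleast_2d(P)@W[:3,:3].T+W[:3,3]
    p=p*[1,-1,-1]
    return cv2.projectPoints(p,np.zeros(3),np.zeros(3),i["mtx"],np.array([i["k1"],0,0,0.]))[0][:,0]
def mask(im,lo,hi,k=3):
    m=cv2.inRange(cv2.cvtColor(im,cv2.COLOR_RGB2HSV),np.array(lo),np.array(hi))
    return cv2.morphologyEx(m,cv2.MORPH_CLOSE,np.ones((k,k)))
def big(m): return sorted(cv2.findContours(m,cv2.RETR_EXTERNAL,cv2.CHAIN_APPROX_NONE)[0],key=cv2.contourArea)[::-1]
def quad(c):
    h=cv2.convexHull(c); e=.01*cv2.arcLength(h,True)
    q=cv2.approxPolyDP(h,e,True)
    while len(q)>4: e*=1.2; q=cv2.approxPolyDP(h,e,True)
    return q[:,0]
E
python3 - <<'E'
from h import *
np.set_printoptions(precision=4,suppress=True)
im=grab_frame("top")
W=camera_info("top")["world_to_cam"];print("cam",-W[:3,:3].T@W[:3,3])
q=quad(big(mask(im,(20,120,60),(35,255,255)))[0]);print(q.tolist())
for z in(0,.05):print(z,ray("top",q,z)[:,:2])
m=mask(im,(105,120,50),(125,255,255))
for c in big(m)[:5]:print(cv2.boundingRect(c),cv2.contourArea(c),quad(c).tolist())
cv2.imwrite("pics/blue.png",cv2.resize(im[140:300,120:440,::-1],None,fx=2.5,fy=2.5,interpolation=2))
E
```

```text
cam [ 0.4931 -0.1017  1.1369]
[[206, 193], [219, 257], [151, 271], [140, 205]]
0 [[0.6401 0.247 ]
 [0.4438 0.2084]
 [0.4078 0.4152]
 [0.6095 0.4509]]
0.05 [[0.6336 0.2317]
 [0.446  0.1948]
 [0.4116 0.3925]
 [0.6043 0.4266]]
(335, 215, 44, 87) 1097.5 [[376, 301], [335, 244], [346, 215], [377, 225]]
(216, 158, 80, 83) 643.5 [[240, 158], [295, 179], [273, 240], [216, 217]]
(343, 126, 11, 26) 188.5 [[349, 126], [353, 147], [347, 151], [343, 130]]
(237, 123, 12, 12) 95.0 [[241, 123], [247, 125], [246, 134], [237, 130]]
(311, 127, 11, 11) 81.0 [[318, 127], [321, 133], [313, 137], [311, 130]]
```

View pics/blue.png

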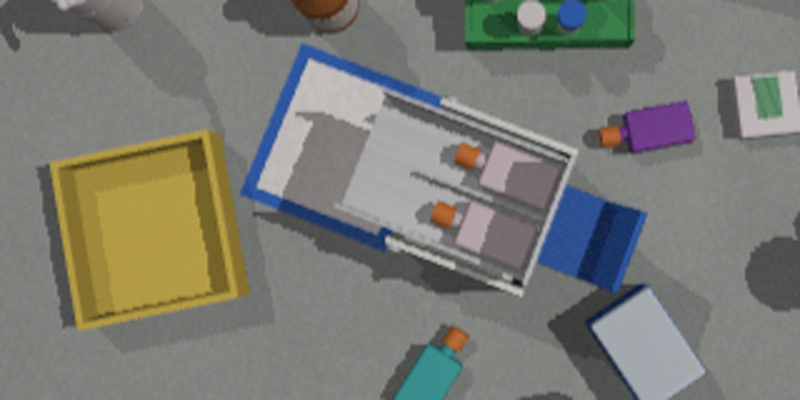

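The crop shows both free dock corners, at (241,158) and (217,217) in full-picture pixels. The bin's sides are clear, and the path between bin and dock is free. The purple and turquoise flasks are the decoys.

```bash
cat > geo.py <<'E'
from h import *
A,B=ray("top",[[240.6,157.6],[216.6,217]],0)[:,:2]
yv=(B-A)/np.linalg.norm(B-A)
if yv[0]>0: yv=-yv
xv=np.array([yv[1],-yv[0]])   # x = right-hand: y is +90deg of x
if xv[1]<0: xv,yv=-xv,-yv
dock=(A+B)/2-xv*.096; st=dock-xv*.117
def S(x,y,z): return np.r_[st+xv*x+yv*y,z]
E
python3 - <<'E'
from geo import *
np.set_printoptions(precision=4,suppress=True)
print("len",np.linalg.norm(A-B),"ang",np.degrees(np.arctan2(*xv[::-1])),yv,"dock",dock,"stand",st)
H=[S(-235,-0,0)]
pts=np.array([S(-.231,-.045,.168),S(-.231,.045,.168),S(-.239,.045,.162),S(-.145,.068,.220),S(-.145,-.068,.220),S(.07,-.068,.125),S(.07,.068,.125),S(.213,.101,0),S(.213,-.101,0),S(-.149,-.081,.128)])
print(proj("top",pts)); print(proj("scene",pts))
th=np.linspace(0,.8,9)
im=grab_frame("top")
q=ray("top",[[206,193],[219,257],[151,271],[140,205]],[0,0,.05,.05])[:,:2]
print("bin",q.mean(0),[np.linalg.norm(q[i]-q[i-1]) for i in range(4)])
for t in th[:0]:pass
for n in("top","scene"):
    im=grab_frame(n)
    for p in proj(n,pts): cv2.circle(im,tuple(int(v) for v in np.round(p)),1,(255,0,0),-1)
    im=im[140:300,200:440] if n=="top" else im[130:270,230:440]
    cv2.imwrite(f"pics/chk_{n}.png",cv2.resize(im[:,:,::-1],None,fx=3,fy=3,interpolation=0))
a=cv2.imread("pics/chk_top.png");b=cv2.imread("pics/chk_scene.png")
c=np.zeros((900,720,3),np.uint8);c[:480]=a;c[480:900,:630]=b;cv2.imwrite("pics/chk.png",cv2.resize(c,None,fx=.66,fy=.66))
E
```

```text
len 0.19689594928234158 ang 67.33676141119214 [-0.9228  0.3853] dock [0.6191 0.0883] stand [ 0.574  -0.0197]
[[378.0435 222.8644]
 [365.933  255.6823]
 [368.572  256.6911]
 [331.9423 252.8383]
 [351.535  200.7946]
 [275.0003 176.3605]
 [256.6616 222.7905]
 [216.2849 217.7799]
 [240.9071 156.84  ]
 [351.8346 200.1787]]
[[286.9383 223.077 ]
 [268.1698 202.9061]
 [266.2414 205.4483]
 [284.8357 172.5327]
 [314.5197 202.2904]
 [366.3284 180.2338]
 [337.9405 154.5624]
 [359.5731 149.9528]
 [398.8277 184.2084]
 [316.7617 221.7541]]
bin [0.525  0.3186] [np.float64(0.18315657390566137), np.float64(0.2000195675348541), np.float64(0.18692538239492135), np.float64(0.19576495106457367)]
```

View pics/chk.png

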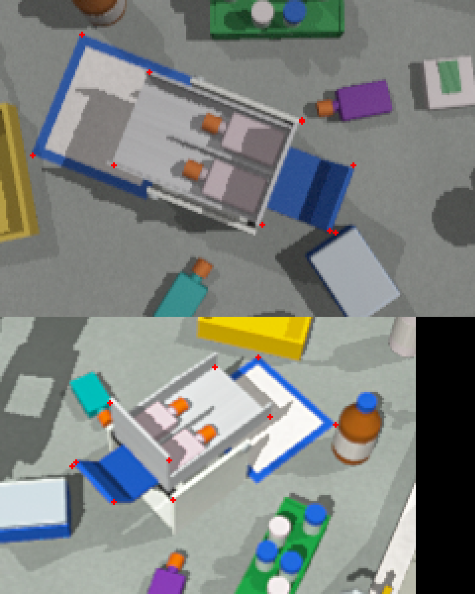

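The projected model points fall on the handle, tray and dock in both views, to within about 3 mm. I'll locate the nearby obstacles and start moving.

Run:
```python
from geo import *
np.set_printoptions(precision=3,suppress=True)
def loc(n,p,z=0):
    P=ray("top",[p],z)[0][:2];print(n,P,"stand frame",(P-st)@xv,(P-st)@yv)
loc("bottle base",(256,145));loc("bottle top",(243,130),.15);loc("soap",(165,143));loc("soap top",(150,130),.17);loc("box",(95,205));loc("tipbox top corner",(357,264),.06);loc("tipbox2",(377,255),.06)
```

```text
bottle base [0.785 0.091] stand frame 0.18300165970148677 -0.15220825373417357
bottle top [0.789 0.1  ] stand frame 0.19299853275495316 -0.1523260948986956
soap [0.801 0.375] stand frame 0.4512462543168352 -0.05757425975413198
soap top [0.792 0.344] stand frame 0.419103571583047 -0.06077077878898648
box [0.614 0.591] stand frame 0.5784434359284394 0.19838045573388158
tipbox top corner [ 0.415 -0.202] stand frame -0.22930408084398338 0.07631662176109848
tipbox2 [ 0.439 -0.26 ] stand frame -0.27352791772416946 0.032140377313943036
```

Call:
apply_moves(moves=[[[0,0,0.06],0],[[0,0,0.12],0],[[0.264,0.983,0.12],-2.5],[[0.264,0.983,0.12],-2.5],[[0.264,0.983,0.12],-2.5],[[0.264,0.983,0.12],-2.5],[[0.264,0.983,0.12],-2.5],[[0.264,0.983,0.12],-2.5],[[0.264,0.983,0.12],-2.5],[[0.264,0.983,0.12],-2.5],[[0.264,0.983,0.12],-2.5],[[0.264,0.983,0.12],-2.5],[[0.264,0.983,0.12],-2.5],[[0.264,0.983,0.12],-2.5],[[0.264,0.983,0.12],-2.5],[[0.264,0.983,0.12],-2.5],[[0.264,0.983,0.12],-2.5],[[0.264,0.983,0.12],-2.5],[[0.264,0.983,0.12],-2.5],[[0.264,0.983,0.12],-2.5]], grip=60)

```text
time_s: 2.8
eef_pos: [0.5082, 0.4082, 0.3505]
tcp_rot: [0.001, 0.996, 0.092, -0.001]
wrist_force: [-0.2, -0.2, -0.2]
gripper_width: 0.0516
grip_force: 0.0
```

Call:
apply_moves(moves=[[[0,0,-0.06],0],[[0,0,-0.12],0],[[0,0,-0.18],0],[[0,0,-0.24],0],[[0,0,-0.28],0],[[0,0,-0.31],0],[[0,0,-0.328],0],[[0,0,-0.328],0],[[0,0,-0.328],0]])

```text
time_s: 3.92
eef_pos: [0.5099, 0.4082, 0.0253]
tcp_rot: [-0.001, 0.996, 0.091, 0.001]
wrist_force: [-0.2, -0.1, -0.3]
gripper_width: 0.0512
grip_force: 0.0
```

Call:
apply_moves(moves=[[[0,0,0],0],[[0,0,0],0],[[0,0,0],0],[[0,0,0],0],[[0,0,0],0],[[0,0,0],0]], grip=0)

```text
time_s: 4.68
eef_pos: [0.509, 0.4085, 0.0246]
tcp_rot: [-0.001, 0.996, 0.091, 0.001]
wrist_force: [-1.2, -0.7, 5.9]
gripper_width: 0.007
grip_force: 61.1
```

Run:
```python
from h import *
a=grab_frame("top")[140:300,100:300];b=grab_frame("scene")[70:230,270:470]
cv2.imwrite("pics/g1.png",cv2.resize(np.hstack([a,b])[:,:,::-1],None,fx=2,fy=2))
```

```text
(no output)
```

View pics/g1.png

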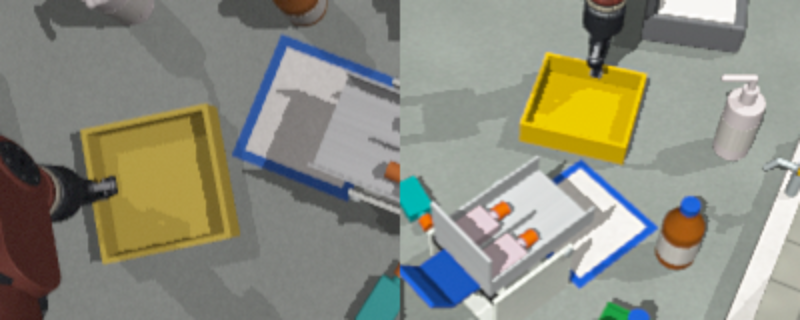

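The wall is pinched: the opening is 7 mm at 61 N, and the picture shows the gripper on the bin's far wall. Next I turn the bin in place and drag it diagonally to just outside the dock.

Call:
apply_moves(moves=[[[0.008,0.001,0],-1],[[0.017,0.002,0],-2],[[0.026,0.001,0],-3.3],[[0.034,0,0],-4.3],[[0.043,-0.002,0],-5.5],[[0.052,-0.005,0],-6.6],[[0.052,-0.005,0],-6.6],[[0.064,-0.022,0],-6.6],[[0.076,-0.04,0],-6.6],[[0.088,-0.058,0],-6.6],[[0.1,-0.076,0],-6.6],[[0.112,-0.094,0],-6.6],[[0.124,-0.112,0],-6.6],[[0.137,-0.13,0],-6.6],[[0.15,-0.147,0],-6.6],[[0.15,-0.147,0],-6.6],[[0.15,-0.147,0],-6.6]])

```text
time_s: 6.9
eef_pos: [0.6599, 0.26, 0.0246]
tcp_rot: [0.0, 0.981, -0.194, 0.002]
wrist_force: [1.1, -2.4, 5.3]
gripper_width: 0.0071
grip_force: 61.1
```

Run:
```python
from geo import *
np.set_printoptions(precision=4,suppress=True)
a=grab_frame("top")
q=quad(big(mask(a,(20,120,60),(35,255,255)))[0]);print(q.tolist())
o=observe();print(o["eef_pos"],o["tcp_rot"],o["wrist_force"],o["gripper_width"],o["joints"])
for z in(0,.05):
    P=ray("top",q,z)[:,:2];print(z,np.c_[(P-st)@xv,(P-st)@yv])
cv2.imwrite("pics/g2.png",cv2.resize(a[100:300,150:400,::-1],None,fx=3,fy=3))
```

```text
[[208, 154], [269, 178], [245, 238], [190, 219]]
[0.6599 0.26   0.0246] [ 0.      0.9809 -0.1943  0.0016] [ 1.663  -1.8022  5.4235] 0.006861759803362411 [ 0.2771  0.6043  1.5065 -0.0018  1.0281  2.24  ]
0 [[ 0.3121 -0.073 ]
 [ 0.1073 -0.0704]
 [ 0.1079  0.1266]
 [ 0.287   0.1332]]
0.05 [[ 0.2937 -0.0679]
 [ 0.0978 -0.0654]
 [ 0.0985  0.123 ]
 [ 0.2697  0.1293]]
```

View pics/g2.png

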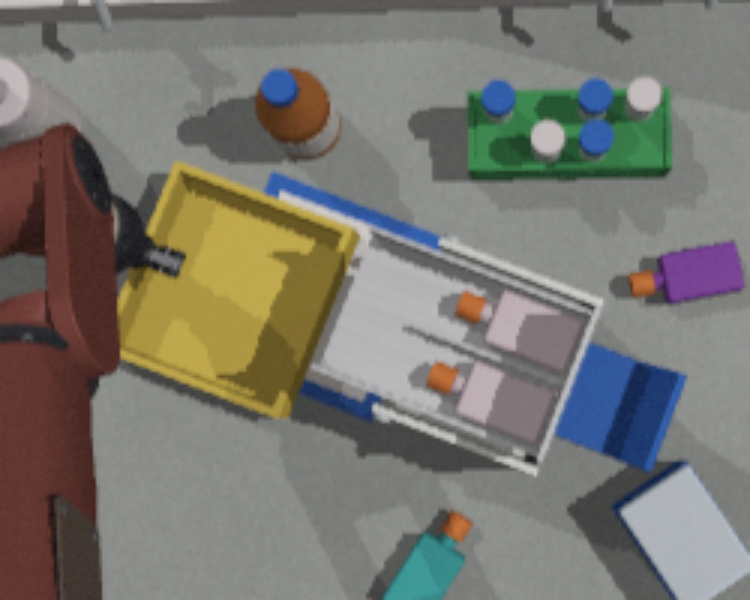

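The bin is square to the dock with its near wall already below the lip, and the bottle is clear of it. I'm now sliding it in the last 82 mm.

Call:
apply_moves(moves=[[[0.001,-0.012,0],0],[[0.0,-0.026,0],0],[[-0.001,-0.04,0],0],[[-0.003,-0.054,0],0],[[-0.004,-0.068,0],0],[[-0.005,-0.08,0],0],[[-0.0055,-0.087,0],0],[[-0.0055,-0.087,0],0],[[-0.0055,-0.087,0],0]])

```text
time_s: 8.07
eef_pos: [0.6537, 0.1749, 0.0245]
tcp_rot: [-0.001, 0.981, -0.195, 0.001]
wrist_force: [-0.4, 3.1, 6.4]
gripper_width: 0.0066
grip_force: 61.3
```

Run:
```python
from geo import *
np.set_printoptions(precision=4,suppress=True)
a=grab_frame("top")
o=observe();p=o["eef_pos"][:2]-st;print(o["eef_pos"],o["tcp_rot"],o["wrist_force"],p@xv,p@yv)
b=grab_frame("scene")
cv2.imwrite("pics/g3.png",np.hstack([cv2.resize(a[140:260,190:300,::-1],None,fx=4,fy=4,interpolation=2)[:400],cv2.resize(b[130:230,325:415,::-1],None,fx=4,fy=4,interpolation=2)]))
```

```text
[0.6537 0.1749 0.0245] [-0.0013  0.9809 -0.1946  0.0009] [-0.3206  2.4334  6.1104] 0.21028744509804523 0.0014506046799908365
```

View pics/g3.png

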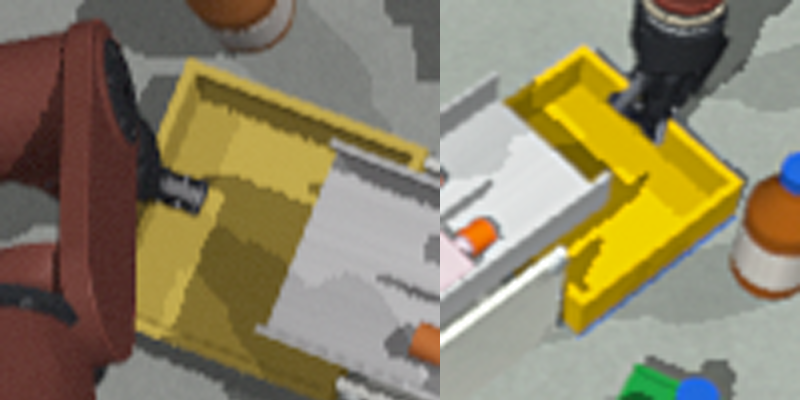

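The bin sits on the mark, with a thin blue sliver showing along its -y side. I'll nudge it 1.5 mm that way, release it and retreat.

Call:
apply_moves(moves=[[[0.0015,-0.001,0],0],[[0.0015,-0.001,0],0],[[0.0015,-0.001,0],0]])

```text
time_s: 8.55
eef_pos: [0.6537, 0.1749, 0.0245]
tcp_rot: [-0.001, 0.981, -0.195, -0.001]
wrist_force: [-3.6, 5.2, 9.5]
gripper_width: 0.0066
grip_force: 61.7
```

Call:
apply_moves(moves=[[[0,0,0],0],[[0,0,0],0],[[0,0,0],0],[[0,0,0.02],0],[[0,0,0.06],0],[[0,0,0.12],0],[[0,0,0.18],0],[[0,0,0.24],0],[[0,0,0.3],0],[[0,0,0.33],0],[[0,0,0.33],0]], grip=35)

```text
time_s: 9.93
eef_pos: [0.6561, 0.1729, 0.3596]
tcp_rot: [-0.002, 0.981, -0.195, 0.005]
wrist_force: [0.5, 0.0, -0.0]
gripper_width: 0.0295
grip_force: 0.0
```

Call:
apply_moves(moves=[[[-0.02,-0.046,0],1.8],[[-0.04,-0.092,0],3.6],[[-0.06,-0.138,0],5.4],[[-0.08,-0.184,0],7.2],[[-0.1,-0.23,0],9],[[-0.12,-0.276,0],10.8],[[-0.14,-0.322,0],12.6],[[-0.16,-0.368,0],14.4],[[-0.18,-0.414,0],16.2],[[-0.194,-0.46,0],18],[[-0.194,-0.46,0],18],[[-0.194,-0.46,0],18]], grip=0)

```text
time_s: 11.42
eef_pos: [0.4599, -0.2865, 0.3516]
tcp_rot: [-0.002, 0.832, 0.555, -0.0]
wrist_force: [0.6, -0.1, -1.0]
gripper_width: -0.0002
grip_force: 0.0
```

Run:
```python
from geo import *
np.set_printoptions(precision=4,suppress=True)
a=grab_frame("top");b=grab_frame("scene")
o=observe();p=o["eef_pos"][:2]-st;print(o["eef_pos"],o["tcp_rot"],o["wrist_force"],p@xv,p@yv,o["gripper_width"],o["joints"])
q=quad(big(mask(a,(20,120,60),(35,255,255)))[0])
P=ray("top",q,.05)[:,:2];print(q.tolist(),np.c_[(P-st)@xv,(P-st)@yv])
cv2.imwrite("pics/g4.png",np.hstack([cv2.resize(a[140:300,190:390,::-1],None,fx=2,fy=2,interpolation=2),cv2.resize(b[140:220,330:430,::-1],None,fx=4,fy=4,interpolation=2)]))
```

```text
[ 0.4605 -0.2859  0.3524] [-0.0009  0.8312  0.556  -0.    ] [-0.3656  0.7615 -0.4195] -0.28944841257287607 0.0021358118947671376 -6.841179944740328e-05 [-0.6854 -0.0341  1.6594  0.0005  1.518  -0.2938]
[[237, 155], [296, 177], [273, 240], [212, 217]] [[ 0.2119 -0.0957]
 [ 0.0246 -0.0964]
 [ 0.0203  0.0992]
 [ 0.2115  0.1008]]
```

View pics/g4.png

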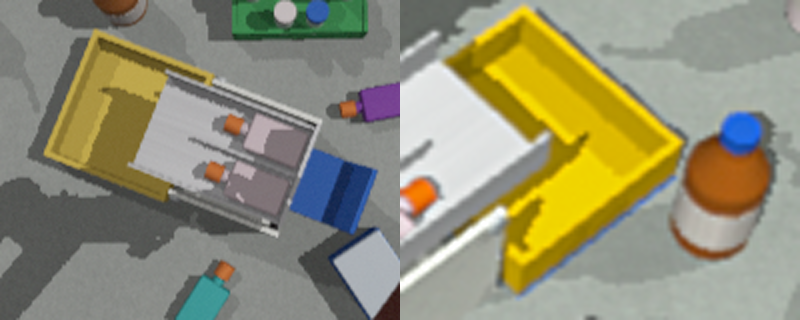

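After release, the top view shows the bin's rim square and within about 2.5 mm of the mark, and both flasks still in the tray. The tool cannot tilt, so I'll lift with the shut fingers behind the leaning handle plate and follow its arc. The tray's weight keeps the plate on the fingers both up and down.

Call:
apply_moves(moves=[[[0,0,-0.05],0],[[0,0,-0.1],0],[[0,0,-0.15],0],[[0,0,-0.2],0],[[0,0,-0.215],0],[[0.005,0.013,-0.215],0],[[0.011,0.025,-0.215],0],[[0.011,0.025,-0.215],0],[[0.011,0.025,-0.215],0]])

```text
time_s: 12.65
eef_pos: [0.4724, -0.2626, 0.1399]
tcp_rot: [0.001, 0.831, 0.556, 0.0]
wrist_force: [0.1, 1.0, -0.0]
gripper_width: 0.0002
grip_force: 0.0
```

Call:
apply_moves(moves=[[[0.0015,0.0037,0],0],[[0.003,0.0074,0],0],[[0.0045,0.011,0],0],[[0.0045,0.011,0],0]])

```text
time_s: 13.15
eef_pos: [0.4759, -0.2509, 0.1382]
tcp_rot: [-0.0, 0.831, 0.556, -0.0]
wrist_force: [0.5, 0.3, -0.9]
gripper_width: 0.0
grip_force: 0.0
```

```bash
cat > s.py <<'E'
from geo import *
np.set_printoptions(precision=4,suppress=True)
o=observe();p=o["eef_pos"][:2]-st;f=o["wrist_force"]
print(o["time_s"],"stand x,y,z",p@xv,p@yv,o["eef_pos"][2],"force x,y,z",f[:2]@xv,f[:2]@yv,f[2])
E
python3 s.py
```

```text
13.15 stand x,y,z -0.2511982700713986 0.001409165917394684 0.1381556879095433 force x,y,z 0.47911302498426145 -0.3388598159546962 -0.8894723738952585
```

Call:
apply_moves(moves=[[[0.001,0.002,0],0],[[0.0015,0.0037,0],0],[[0.0015,0.0037,0],0]])

```text
time_s: 13.52
eef_pos: [0.4774, -0.2474, 0.1382]
tcp_rot: [-0.0, 0.831, 0.556, -0.0]
wrist_force: [-0.3, -0.2, -0.8]
gripper_width: 0.0002
grip_force: 0.0
```

Call:
apply_moves(moves=[[[0.001,0.002,0],0],[[0.0015,0.0037,0],0],[[0.0015,0.0037,0],0]])

```text
time_s: 13.9
eef_pos: [0.478, -0.2466, 0.1384]
tcp_rot: [0.002, 0.831, 0.556, -0.002]
wrist_force: [-3.8, -8.3, -1.3]
gripper_width: 0.0002
grip_force: 4.2
```

```bash
python3 s.py
```

```text
13.9 stand x,y,z -0.24638715578195128 0.0012110481831155092 0.138418818563042 force x,y,z -9.121714290392188 0.3446328768250076 -1.3369738617237055
```

Call:
apply_moves(moves=[[[0.001,0.002,0.012],0],[[0.002,0.005,0.024],0],[[0.0035,0.008,0.035],0],[[0.005,0.012,0.047],0],[[0.007,0.0165,0.058],0],[[0.009,0.021,0.069],0],[[0.009,0.021,0.069],0]])

```text
time_s: 14.78
eef_pos: [0.4874, -0.225, 0.2086]
tcp_rot: [0.002, 0.831, 0.556, -0.002]
wrist_force: [-2.7, -6.0, -0.2]
gripper_width: -0.0002
grip_force: 3.4
```

```bash
python3 s.py
python3 - <<'E'
from h import *
b=grab_frame("scene")
cv2.imwrite("pics/g5.png",cv2.resize(b[110:260,220:430,::-1],None,fx=3.5,fy=3.5,interpolation=2))
E
```

```text
14.775 stand x,y,z -0.2228323681976065 0.0008220521773131387 0.20864236341536613 force x,y,z -6.625171125404749 0.17229915941345156 -0.15154447921352043
```

View pics/g5.png

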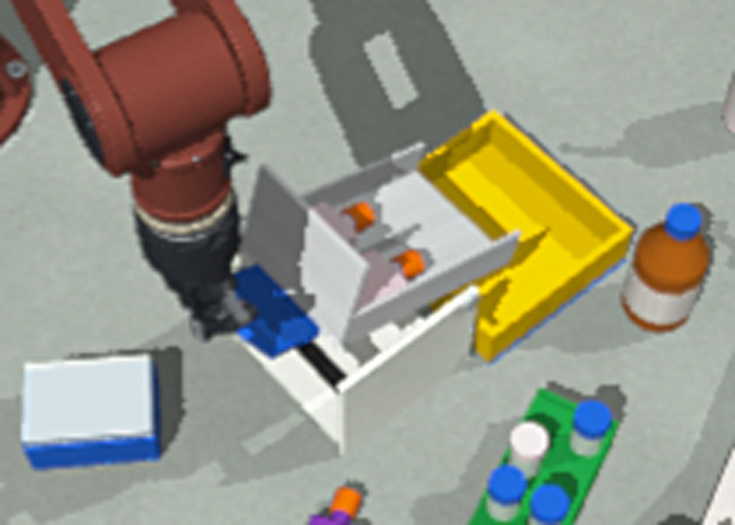

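The picture shows the shut fingers behind the blue handle with the tray at about 0.3 rad and both flasks still in place. I'll continue the arc to about 0.75 rad.

Call:
apply_moves(moves=[[[0.002,0.005,0.011],0],[[0.005,0.011,0.021],0],[[0.007,0.0175,0.031],0],[[0.01,0.024,0.041],0],[[0.0115,0.028,0.0455],0],[[0.013,0.0315,0.05],0],[[0.0146,0.035,0.0545],0],[[0.0163,0.039,0.059],0],[[0.018,0.043,0.063],0],[[0.0197,0.047,0.0675],0],[[0.0213,0.051,0.0715],0],[[0.023,0.0555,0.0755],0],[[0.025,0.06,0.079],0],[[0.027,0.064,0.083],0],[[0.027,0.064,0.083],0],[[0.027,0.064,0.083],0],[[0.027,0.064,0.083],0]])

```text
time_s: 16.95
eef_pos: [0.5149, -0.1607, 0.2919]
tcp_rot: [0.002, 0.831, 0.556, -0.001]
wrist_force: [-3.3, -5.6, 5.6]
gripper_width: 0.0003
grip_force: 3.2
```

```bash
python3 s.py
python3 - <<'E'
from h import *
b=grab_frame("scene");a=grab_frame("top")
cv2.imwrite("pics/g6.png",np.hstack([cv2.resize(b[110:260,240:430,::-1],None,fx=2.1,fy=2.1,interpolation=2),cv2.resize(a[130:280,200:390,::-1],None,fx=2.1,fy=2.1,interpolation=2)]))
E
```

```text
16.95 stand x,y,z -0.15297441376259033 0.00021664304965651168 0.29188054115076184 force x,y,z -6.4004733151748106 0.8572239883901903 5.636896779757833
```

View pics/g6.png

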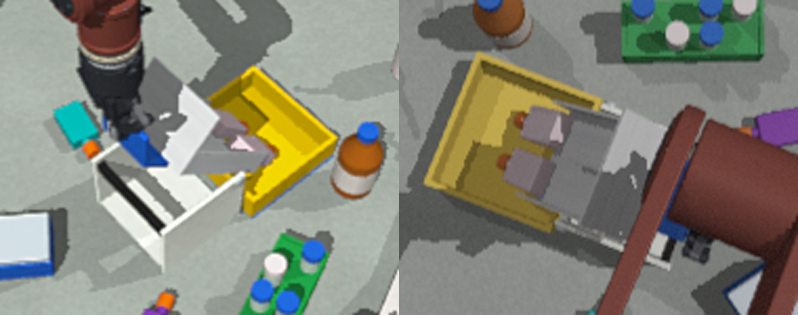

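Both flasks have slid over the lip, with caps in the bin at about (257,186) and (250,206) in the top view. They may still lean on the lip, so I'll raise a little more and check numerically.

```bash
cat > f.py <<'E'
from geo import *
np.set_printoptions(precision=3,suppress=True)
def sf(P): return np.c_[(P[:,:2]-st)@xv,(P[:,:2]-st)@yv]
for cam in("top","scene"):
    im=grab_frame(cam)
    h=cv2.cvtColor(im,cv2.COLOR_RGB2HSV)
    m=cv2.inRange(h,np.array([4,150,50]),np.array([13,255,255]))
    n,l,s,c=cv2.connectedComponentsWithStats(m)
    for i in range(1,n):
        if s[i,4]>12:
            r=sf(ray(cam,[c[i]],.02))[0]
            if -.2<r[0]<.3 and abs(r[1])<.12: print(cam,"cap",c[i],s[i,4],"z.02",r,"z.08",sf(ray(cam,[c[i]],.08))[0])
    # pinkish: R>G, low sat
    R,G,B=[im[...,k].astype(int) for k in range(3)]
    m=((R-G>8)&(B-G>2)&(R>50)&(R-G<60)).astype(np.uint8)
    n,l,s,c=cv2.connectedComponentsWithStats(m)
    for i in range(1,n):
        if s[i,4]>60:
            pts=cv2.findContours((l==i).astype(np.uint8),0,2)[0][0][:,0]
            r=sf(ray(cam,pts,.034))
            if -.2<r[:,0].mean()<.3 and abs(r[:,1].mean())<.12: print(cam,"body",c[i],s[i,4],"z.034 x",r[:,0].min(),r[:,0].max(),"y",r[:,1].min(),r[:,1].max())
E
python3 f.py
```

```text
top cap [257.12 186.68] 25 z.02 [ 0.127 -0.031] z.08 [ 0.115 -0.027]
top cap [249.    206.519] 27 z.02 [0.128 0.033] z.08 [0.115 0.034]
top body [269.94  189.963] 298 z.034 x 0.054687304611092086 0.11770370730370898 y -0.05977339761052475 -0.010430536963779984
top body [260.638 210.775] 271 z.034 x 0.0562903089052796 0.11674242736646653 y 0.010288856645456031 0.057995025912769005
scene body [353.716 174.756] 225 z.034 x 0.07445864224827296 0.12001745268571148 y -0.0509275378809921 0.07884045741761014
```

Call:
apply_moves(moves=[[[0.002,0.004,0.003],0],[[0.0037,0.009,0.007],0],[[0.0037,0.009,0.007],0],[[0.0037,0.009,0.007],0],[[0.0037,0.009,0.007],0]])

```text
time_s: 17.77
eef_pos: [0.5187, -0.1518, 0.2993]
tcp_rot: [0.002, 0.831, 0.556, -0.001]
wrist_force: [-3.6, -5.5, 6.6]
gripper_width: -0.0002
grip_force: 3.5
```

```bash
python3 s.py; python3 f.py
```

```text
17.775 stand x,y,z -0.14326860801166008 9.559786685316644e-05 0.2992717598469815 force x,y,z -6.404395976036367 1.1911512371175772 6.576141964987464
top cap [257.2  186.56] 25 z.02 [ 0.127 -0.031] z.08 [ 0.115 -0.027]
top cap [249.296 206.593] 27 z.02 [0.127 0.033] z.08 [0.115 0.034]
top body [270.514 190.259] 282 z.034 x 0.05091748076435589 0.11602206050441477 y -0.05977339761052475 -0.009771960905701064
top body [261.527 211.542] 262 z.034 x 0.051451994930264665 0.11617199963835924 y 0.010453886314912581 0.058204163681359146
scene body [353.765 175.371] 213 z.034 x 0.07183806839804317 0.11820354472641728 y -0.0509275378809921 0.06403844557501208
```

The caps are stationary on the bin floor at x about 0.127, y ±0.03, and the tails probably still rest on the lip. Lowering raises the lip past the tails, so I'll lower slowly to 0.5 rad and check there.

Call:
apply_moves(moves=[[[-0.002,-0.0045,-0.0035],0],[[-0.004,-0.009,-0.007],0],[[-0.0057,-0.0135,-0.011],0],[[-0.0074,-0.0178,-0.0146],0],[[-0.009,-0.022,-0.0185],0],[[-0.011,-0.026,-0.0227],0],[[-0.0126,-0.03,-0.027],0],[[-0.0143,-0.0342,-0.0312],0],[[-0.016,-0.038,-0.0355],0],[[-0.0175,-0.042,-0.04],0],[[-0.019,-0.0455,-0.0445],0],[[-0.0205,-0.049,-0.0493],0],[[-0.0205,-0.049,-0.0493],0],[[-0.0205,-0.049,-0.0493],0]])

```text
time_s: 19.62
eef_pos: [0.4978, -0.2008, 0.2486]
tcp_rot: [0.002, 0.832, 0.556, -0.001]
wrist_force: [-3.3, -6.1, 2.7]
gripper_width: 0.0002
grip_force: 3.4
```

```bash
python3 s.py; python3 f.py
```

```text
19.625 stand x,y,z -0.19650260697607047 0.0004946060204264935 0.24855408951430552 force x,y,z -6.872175871141081 0.6729739806383445 2.722676902136339
top cap [247.846 205.692] 13 z.02 [0.132 0.032] z.08 [0.119 0.033]
top body [266.543 188.412] 267 z.034 x 0.07207909970970909 0.12271440577576183 y -0.06112660630541528 -0.010430536963779984
top body [257.901 210.153] 262 z.034 x 0.07241668316164657 0.12283569279630464 y 0.009230558853583155 0.05841908390793717
scene body [351.481 169.293] 239 z.034 x 0.09522478413017073 0.1280366903697922 y -0.020986666296111265 0.10090540831743242
```

Call:
apply_moves(moves=[[[-0.0014,-0.0033,-0.005],0],[[-0.0028,-0.0067,-0.01],0],[[-0.0042,-0.01,-0.015],0],[[-0.0055,-0.013,-0.02],0],[[-0.0068,-0.016,-0.025],0],[[-0.008,-0.019,-0.03],0],[[-0.009,-0.0215,-0.0355],0],[[-0.01,-0.024,-0.041],0],[[-0.01,-0.024,-0.041],0],[[-0.01,-0.024,-0.041],0]])

```text
time_s: 20.98
eef_pos: [0.4873, -0.2254, 0.2072]
tcp_rot: [0.002, 0.831, 0.556, -0.002]
wrist_force: [-4.1, -8.8, 2.1]
gripper_width: -0.0
grip_force: 4.5
```

```bash
python3 s.py; python3 f.py
```

```text
20.975 stand x,y,z -0.2232421976625038 0.0007073742730621805 0.20719982500467113 force x,y,z -9.664361306118696 0.3880508738328275 2.0823809445007817
top body [264.455 187.238] 202 z.034 x 0.08313838537043827 0.12493678534055465 y -0.062098261142933556 -0.011089539220225392
top body [255.591 209.269] 208 z.034 x 0.08342905282035365 0.1272890051805817 y 0.010453886314912581 0.05884344994715778
scene body [353.15  166.944] 213 z.034 x 0.10905912069496955 0.13982669777800968 y -0.014891765834923403 0.1028880907165813
```

Call:
apply_moves(moves=[[[-0.001,-0.0025,-0.0054],0],[[-0.002,-0.005,-0.0107],0],[[-0.003,-0.007,-0.0163],0],[[-0.004,-0.009,-0.022],0],[[-0.0047,-0.011,-0.0278],0],[[-0.0054,-0.013,-0.0337],0],[[-0.006,-0.0146,-0.039],0],[[-0.0068,-0.0163,-0.045],0],[[-0.0068,-0.0163,-0.045],0],[[-0.0068,-0.0163,-0.045],0]])

```text
time_s: 22.32
eef_pos: [0.4804, -0.2417, 0.1618]
tcp_rot: [0.002, 0.831, 0.556, -0.002]
wrist_force: [-3.9, -8.7, 0.2]
gripper_width: 0.0
grip_force: 4.8
```

```bash
python3 s.py; python3 f.py
```

```text
22.325 stand x,y,z -0.24100507542054955 0.0008348475794911019 0.16175748097064982 force x,y,z -9.544902557112646 0.27029732166165793 0.1946627060916324
top cap [259.297 187.865] 37 z.02 [ 0.12 -0.03] z.08 [ 0.108 -0.026]
top cap [248.552 212.759] 29 z.02 [0.122 0.051] z.08 [0.11  0.051]
top body [265.516 191.952] 62 z.034 x 0.08871197619855237 0.10543878852223627 y -0.047436909408199675 -0.004219794678643237
```

The caps are visible again at x about 0.12 with the bodies under the lip, so the tails have dropped into the bin. I'm lowering the last 0.1 rad and then backing away.

Call:
apply_moves(moves=[[[-0.0006,-0.0014,-0.005],0],[[-0.001,-0.0026,-0.01],0],[[-0.0014,-0.0035,-0.015],0],[[-0.0018,-0.0043,-0.02],0],[[-0.0022,-0.005,-0.024],0],[[-0.0025,-0.006,-0.026],0],[[-0.0025,-0.006,-0.026],0],[[-0.0032,-0.0076,-0.026],0],[[-0.0038,-0.009,-0.026],0],[[-0.0038,-0.009,-0.026],0]])

```text
time_s: 23.68
eef_pos: [0.4773, -0.2473, 0.1353]
tcp_rot: [-0.001, 0.831, 0.556, 0.0]
wrist_force: [0.3, -0.2, -0.3]
gripper_width: 0.0003
grip_force: 0.0
```

```bash
python3 s.py
```

```text
23.675 stand x,y,z -0.24729242322804418 0.0015513449819052742 0.13533589106544086 force x,y,z -0.07123430796950984 -0.3178433123644453 -0.3350652928005757
```

Contact is lost at x = -0.247, where it was first made, so the tray is level. I'll back off, rise and check everything.

Call:
apply_moves(moves=[[[-0.004,-0.01,0],0],[[-0.012,-0.028,0],0],[[-0.016,-0.038,0.03],0],[[-0.02,-0.048,0.09],0],[[-0.02,-0.06,0.15],0],[[-0.02,-0.11,0.2],0],[[-0.04,-0.17,0.2],0],[[-0.06,-0.23,0.2],0],[[-0.06,-0.23,0.2],0],[[-0.06,-0.23,0.2],0]])

```text
time_s: 24.92
eef_pos: [0.4165, -0.4789, 0.3353]
tcp_rot: [-0.001, 0.832, 0.555, 0.0]
wrist_force: [0.9, 0.4, 0.4]
gripper_width: -0.0
grip_force: 0.0
```

```bash
python3 s.py; python3 f.py
python3 - <<'E'
from geo import *
np.set_printoptions(precision=4,suppress=True)
a=grab_frame("top")
q=quad(big(mask(a,(20,120,60),(35,255,255)))[0]);P=ray("top",q,.05)[:,:2];print(q.tolist(),np.c_[(P-st)@xv,(P-st)@yv])
i=cv2.cvtColor(cv2.imread("pics/top0.png"),cv2.COLOR_BGR2RGB)
for r in (slice(100,170),slice(170,260)):  # unchanged bits: rack+bottle, tray/handle/decoy
    m=(np.abs(a.astype(int)-i).sum(2)>90).astype(np.uint8);mm=np.zeros_like(m);mm[r,225:440]=m[r,225:440]
    n,l,s,c=cv2.connectedComponentsWithStats(mm);print([s[k].tolist() for k in range(1,n) if s[k,4]>8])
h=mask(a,(105,120,50),(125,255,255))
for c in big(h)[:3]:print(cv2.boundingRect(c),quad(c).tolist())
# scene view: orange caps and blue handle then/now
for nm,im in(("old",cv2.cvtColor(cv2.imread("pics/scene0.png"),cv2.COLOR_BGR2RGB)),("new",grab_frame("scene"))):
    m=mask(im,(105,120,50),(125,255,255));m[:,:265]=0;m[:,325:]=0;m[235:]=0;m[:185]=0
    print(nm,cv2.boundingRect(big(m)[0]))
E
```

```text
24.925 stand x,y,z -0.484437826967964 -0.031596653202900275 0.335304978220366 force x,y,z 0.7552014008363835 -0.7062190391540996 0.3537441591636976
top cap [259.342 187.763] 38 z.02 [ 0.12 -0.03] z.08 [ 0.108 -0.026]
top cap [248.321 212.75 ] 28 z.02 [0.123 0.052] z.08 [0.111 0.051]
[[237, 155], [296, 177], [273, 240], [212, 217]] [[ 0.2119 -0.0957]
 [ 0.0246 -0.0964]
 [ 0.0203  0.0992]
 [ 0.2115  0.1008]]
[[225, 155, 52, 15, 438]]
[[225, 170, 72, 70, 2470], [296, 197, 43, 28, 406], [286, 220, 32, 21, 358], [237, 239, 119, 21, 894], [292, 242, 10, 6, 30], [304, 242, 8, 4, 12], [366, 250, 3, 7, 12]]
(335, 215, 43, 42) [[346, 215], [377, 225], [366, 256], [335, 244]]
(343, 126, 11, 26) [[349, 126], [353, 147], [347, 151], [343, 130]]
(237, 123, 12, 12) [[241, 123], [247, 125], [246, 134], [237, 130]]
old (268, 195, 42, 29)
new (268, 195, 42, 29)
```

The handle's outline is the same as at the start, the bin hasn't moved since release, and both flasks are in it. Handing in.

```bash
python3 -c "
from cell import *
print(hand_in())"
```

```text
the job is handed in; nothing more can be done
None
```

I handed the job in at about 25 s: the bin is on its mark (about 2 mm off centre sideways), both flasks are in it, and the tray is back level, lifted with shut fingers pushing behind the blue handle because the tool could not tilt to grip it; the hand-in gave no verdict.

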